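Seat the lens in the bench magnifier's three-point holder

ROBOT

A 6-joint arm with a two-finger parallel gripper is mounted at the origin on the work surface. World frame = base frame: x ahead of the robot, y to its left, z up, the work surface at z = 0. Lengths are in mm, angles in degrees, forces in N, time in s.
With the tool pointing down it reaches from about 350 to 850 mm from the base axis. Payload 8.1 kg.
Tool frame: the origin (TCP) lies midway between the tips of the shut fingers; the grasp point (between the pads) lies 19 mm behind it; z points along the fingers, y is the line along which they close (so a half turn about z gives the same grasp; the last joint's range is limited). The gripper opens to 85 mm and grips with 20 to 120 N. Pads are 22 mm wide; open, the fingers measure 114 mm over their backs; the gripper's body (76 mm by 85 mm) begins 54 mm behind the grasp point. The pads swing forward as they close: fully open they stand 13 mm farther back than shut.
Start: joints at [66.039, 7.471, 85.268, -0, 87.261, -4.893], TCP at [195.993, 567.091, 231.292] pointing down, gripper open.
Joint ranges: [-169.43, 169.43], [-51.17, 129.36], [1.28, 143.12], [-76.62, 256.62], [0, 156.53], [-152.29, 152.29]. Speed limits (degrees/s): [136.94, 136.94, 159.86, 180, 180, 180].

INTERFACE

Orientations are given as [roll, pitch, yaw] about the fixed x, y, z axes, in that order (R = Rz(yaw) Ry(pitch) Rx(roll)).
In Python, from bench import r gives the robot as it stands. The module is installed in compiled form; this text tells all that it offers.
- The arm moves only by the tool jog_arm, never from a script. Its argument "rows" is a list of rows, each a list of 2 entries, a list of its own where there are three numbers: the shift along the tool's x, y, z in mm, then the turn, a rotation vector about the tool's x, y, z in rad. A call has 1 to 10 rows; each row is the pose to reach, as a shift and turn from the pose commanded when the call began, along the tool's axes at that moment; what a row does not reach only later rows make up. A row lasts 1/10 s, in which the tool goes at most 50 mm and 8.59 degrees, less where a joint would pass 70% of its speed; a pose out of reach is approached as far as the arm can. A call with a gripper value outside its range is refused whole. "grip" is the finger opening in mm, from 0 to 85.4, set as the call begins (left out, the last holds). The fingers move at their own pace and stop on an object; "force" is the grip in N (left out, the last holds). Time passes only in rows, so rows that repeat a pose let the fingers close. It gives the time, the measured TCP pose, the force, the opening and the grip force at its end, in the units of the state.
- r.sense(): the state, without advancing time (a new reading comes with each control period).
- r.snapshot(name): name is "scene" or "top"; returns (picture, depth): 400x640x3 uint8, blue, green, red; 400x640 float32, mm along the optical axis (not along the pixel's ray), 0 where there is no reading.
- r.camera_params(name): a dict with "fx", "fy", "cx", "cy" (pixels), "dist_coeffs" ([k1, k2, p1, p2, k3] as OpenCV has them; the pictures are not rectified), "pose" (4x4, takes a point from camera to world coordinates). Camera axes: x right, y down, z forward; pixel columns grow to the right and rows downward; lengths in mm; the calibration is good to about 2 mm. A picture is of the moment at which its call begins. camera_params takes no time and is no camera call.
- r.hand_in(): hands the job in; it is judged then, once.
The state is a dict: "time": time; "joint_pos": joint angles; "qd": joint speeds; "joint_efforts": joint torques, N m; "tool_pos": TCP position; "tcp_rot": TCP orientation; "ft_force": force on the tool from outside, world axes, zero at the start; "wrist_torque": the same for the moment, N m; "finger_gap": finger opening in mm; "grip_force": force on a finger pad.
Only numpy, scipy, OpenCV 4.12 (cv2) and the standard library are available. Lean on these libraries where they do the work, as an engineer would, in place of code of your own. Each camera call takes 0.05 s, during which the arm holds its last target. There are 200 camera calls.

TASK

Fit the larger of the two loose lenses into the empty three-point holder on top of the bench magnifier: slide its far rim under the two flat-headed pins, then press its near rim down past the sprung jaw until the lens bears on all three rests and cannot rock. The near rest is an adjusting screw set differently each time, so feel for it: press no harder than it takes, the glass chips if it is forced against the holder. Leave the other lens and everything else on the bench where it stands.

Things in the scene. Friction and masses are not known exactly. Their poses are not given: they have to be found in the camera images.
- lens: the larger lens: glass in a flat round aluminium cell, 66 mm diameter, 6 mm thick, 55 to 100 g, both faces alike, smooth rim. It lies level on a cork puck (40 mm across, 22 mm high) so that its rim overhangs by about 13 mm and can be taken from above by the rim. Origin: centre of its underside, z up through the glass
- stand: bench magnifier, fixed: base plate 180 x 130 x 12 mm, column on the far side, level aluminium ring plate (94 mm across, top 102 mm above the table) with the lens holder on it. Origin on the table under the lens axis; +x points from the sprung jaw (near side) to the two headed pins (far side), z up. Jaw guide: 18 mm wide, x = -58 to -74 mm, top 128 mm above the table
- seat (a point): point on the stand's axis, 120 mm above the table, level with the tips of the two far rests; axes as the stand's. With the lens home its origin is here within about 2 mm (higher or lower with the near rest)
- rest_left: fixed rest pin with a domed tip 8 mm across, tip at seat level, 28.5 mm from the seat's axis at 50 degrees to the left of the stand's +x, 18 mm high above the ring plate. Origin on the table straight below
- rest_right: the same at 50 degrees to the right of +x
- rest_near: near rest: fixed bush with an adjusting screw in it, at x = -28.5 mm, y = 0 from the seat. The screw's domed tip (8 mm across) stands anywhere from 5 mm below to 5 mm above seat level; it is self-locking and its height is not measured. Origin on the table straight below
- head_left: fixed headed pin, axis 36.5 mm from the seat's axis at 50 degrees to the left of +x: shank 7 mm across, which the rim touches when home; flat head 13 mm across, underside 8 mm and top 11 mm above seat level, so it overhangs the rim by 3 mm. The far rim must slide in under both heads with the near rim high: 21 degrees of tilt clears the jaw. Origin on the table below
- head_right: the same at 50 degrees to the right of +x
- jaw: sprung jaw, 12 mm wide, sliding along the stand's x. Upright face from 8 mm below to 9 mm above seat level; above it a lead-in slope to 17 mm above seat level, 3.7 mm further back, knob behind. Origin in the face at seat level, x = -31 mm from the seat when free, -33 mm with the lens home; yields by 9 mm (1.5 N, then 0.3 N per mm). Pressing the rim down past it takes up to 10 N
- small_lens: small round lens in a 48 mm metal cell, 6 mm thick, 40 g, on the other cork puck; not the one to fit. Origin: centre of its underside
- cup: clear plastic cup, 72 mm across the rim, 95 mm high, standing; origin under its centre
- cup_scale: clear plastic cup, 72 mm across the rim, 95 mm high, standing on the scale; origin under its centre
- scale: pale green kitchen scale, 150 x 190 mm, round plate on top, 37 mm high; origin under its centre
- jar_blue: small blue paint jar, 38 mm across, 55 mm high; origin under its centre
- jar_white: small white paint jar, 38 mm across, 55 mm high; origin under its centre
There are look-alikes about, which are no part of the job. Leave any blue or yellow look-alike of the lens alone. Leave any orange look-alike of the stand alone.

How it is judged:
By the outcome, as a careful person would: the job done as asked, in the order asked, and still so for the second after the job is handed in, with the robot touching nothing.
It also fails if it takes over 58 s, if anything falls off the work surface, if the arm or the gripper's body presses on something with over 40 N, if the wrist force passes 120 N, or if a joint passes its speed limit or range.

## Working session

There is one attempt and no reset: what is moved stays moved. The work goes in short steps, Python scripts to look and compute and a tool call to move; the robot and the scene stay as the last step left them, time stands still between calls to the robot, and variables do not carry over. Pictures are saved under pics/ and viewed, at most 10 in all, crops included, and the job is handed in when it is done.

Besides the shell and the picture viewer there is one more tool, called after "Request:" by a JSON object that holds its "api" and its "payload". jog_arm: Moves the arm, as the interface text tells. Its arguments: {"type":"object","properties":{"rows":{"type":"array"},"grip":{"type":"number"},"force":{"type":"number"}},"required":["rows"]}

```bash
mkdir -p pics; cat > h.py <<'E'
import numpy as np, cv2
from bench import r
def snap(n,f):
    p,d=r.snapshot(n); cv2.imwrite(f'pics/{f}.png',p); np.save(f'pics/{f}_d.npy',d); return p,d
def ray(n,u,v):
    c=r.camera_params(n); K=np.array([[c['fx'],0,c['cx']],[0,c['fy'],c['cy']],[0,0,1.]])
    q=cv2.undistortPoints(np.array([[[u,v]]],float),K,np.array(c['dist_coeffs'],float))[0,0]
    T=np.array(c['pose']); return T[:3,3],T[:3,:3]@np.array([q[0],q[1],1.])
def at_z(n,u,v,z):
    o,d=ray(n,u,v); return (o+d*(z-o[2])/d[2]).round(1)
def at_d(n,u,v,dep):
    o,d=ray(n,u,v); return (o+d*dep).round(1)
def proj(n,P):
    c=r.camera_params(n); K=np.array([[c['fx'],0,c['cx']],[0,c['fy'],c['cy']],[0,0,1.]])
    T=np.linalg.inv(np.array(c['pose'])); rv=cv2.Rodrigues(T[:3,:3])[0]
    return cv2.projectPoints(np.array(P,float).reshape(-1,1,3),rv,T[:3,3],K,np.array(c['dist_coeffs'],float))[0][:,0]
E
python3 - <<'E'
from h import *
snap('scene','s0');snap('top','t0')
for n in('scene','top'):
    c=r.camera_params(n);print(n,c['fx'],c['dist_coeffs'],np.round(c['pose'],3).tolist())
print(r.sense())
E
```

```text
scene 389.4888122726327 [-0.01785558  0.          0.          0.          0.        ] [[0.026, 0.543, -0.839, 1370.359], [1.0, -0.002, 0.03, 58.407], [0.014, -0.84, -0.543, 640.132], [0.0, 0.0, 0.0, 1.0]]
top 447.36732742404075 [-0.06375696  0.          0.          0.          0.        ] [[0.029, -0.997, 0.069, 433.842], [-1.0, -0.029, 0.01, 106.252], [-0.008, -0.069, -0.998, 1208.928], [0.0, 0.0, 0.0, 1.0]]
{'time': 0.1, 'joint_pos': array([ 6.60389544e+01,  7.51090099e+00,  8.53239165e+01,  5.52892306e-04,
        8.72630364e+01, -4.89359154e+00]), 'qd': array([-0.03400456, -0.09987809, -0.05598803,  0.02715482, -0.08976241,
       -0.01323817]), 'joint_efforts': array([ 1.34590326e-03, -5.70952106e+01, -5.01942265e+01, -1.34583324e-04,
        8.18258763e-03,  1.21422480e-05]), 'tool_pos': array([195.78189181, 566.62034392, 230.33969328]), 'tcp_rot': array([-1.79902550e+02, -8.89767555e-03,  1.60932512e+02]), 'ft_force': array([-0.27588247, -0.18151164, -0.73353723]), 'wrist_torque': array([-0.00425736,  0.01647804, -0.02013799]), 'grip_force': 0.0, 'finger_gap': 85.45678563532496}
```

View pics/s0.png

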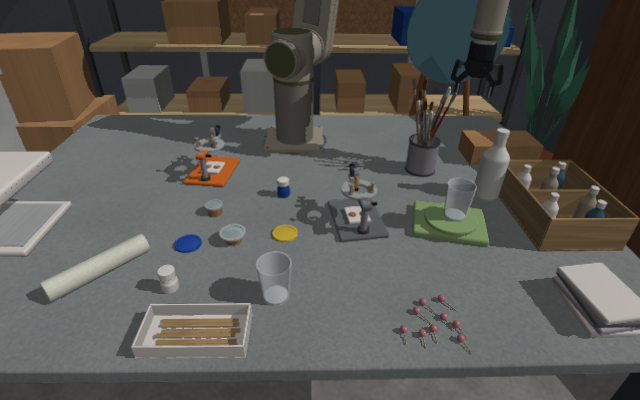

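View pics/t0.png

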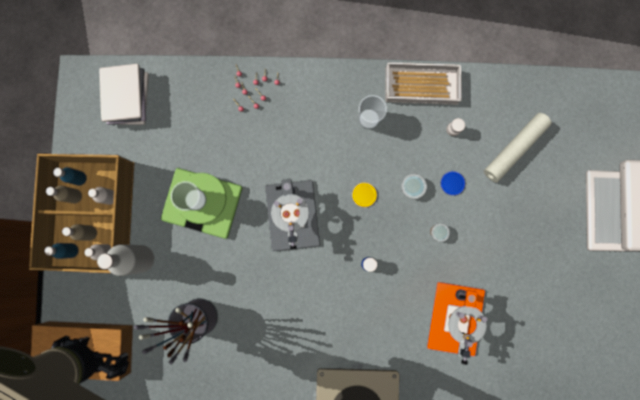

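Candidates for the lens in the top picture are the large clear one (414,187), the small clear one (441,232), the yellow one (364,195) and the blue one (453,183). I choose (414,187). For the stand, the candidates are the dark grey one (292,213) and the orange one (460,320). I choose the grey one. I'll check both choices in a close crop.

```bash
python3 - <<'E'
from h import *
p=cv2.imread('pics/t0.png')
a=cv2.resize(p[165:265,250:350],None,fx=4,fy=4,interpolation=cv2.INTER_CUBIC)
b=cv2.resize(p[150:250,365:465],None,fx=4,fy=4,interpolation=cv2.INTER_CUBIC)
s=cv2.imread('pics/s0.png')
c=cv2.resize(s[150:250,310:410],None,fx=4,fy=4,interpolation=cv2.INTER_CUBIC)
cv2.imwrite('pics/c0.png',np.hstack([a,b])); cv2.imwrite('pics/c1.png',c)
print(at_z('top',414,187,28),at_z('top',441,232,28),at_z('top',292,213,102))
d=np.load('pics/t0_d.npy'); print(d[187,414],d[180:196:3,400:430:3].astype(int))
E
```

```text
[ 597.3 -136.7   28. ] [ 479.5 -210.2   28. ] [513.3 180.6 102. ]
1188.2924 [[1215 1189 1191 1189 1187 1188 1184 1189 1217 1215]
 [1216 1184 1190 1192 1186 1187 1187 1190 1187 1212]
 [1211 1189 1187 1188 1188 1185 1186 1192 1183 1216]
 [1211 1187 1183 1188 1183 1186 1190 1186 1184 1212]
 [1212 1211 1181 1186 1186 1184 1184 1186 1212 1213]
 [1212 1202 1187 1184 1185 1185 1182 1185 1209 1219]]
```

View pics/c0.png

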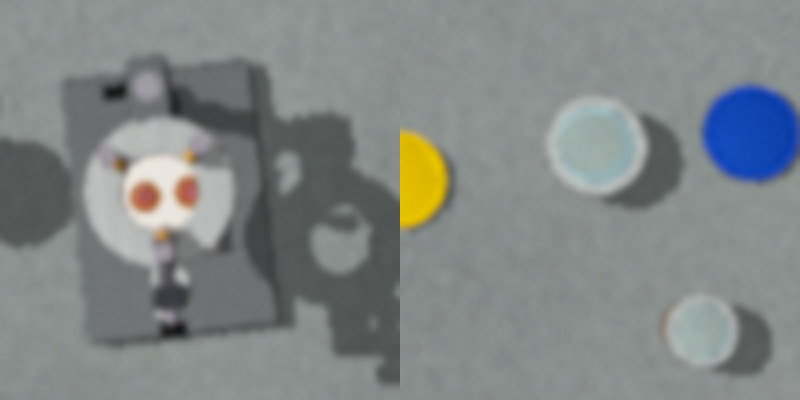

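View pics/c1.png

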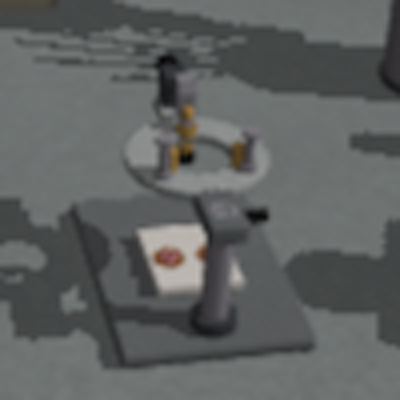

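The close crop shows the large clear lens at top px (414,186.5), 24.5 px across, which is 65 mm. The small one at (441,232) is about 48 mm. The grey stand's ring is centred near (290,213), with its heads at (277,203) and (301,201) and its jaw toward the robot. Now a finer measurement.

```bash
python3 - <<'E'
from h import *
p=cv2.imread('pics/t0.png'); d=np.load('pics/t0_d.npy')
# height map
vs,us=np.mgrid[0:400,0:640]
c=r.camera_params('top');K=np.array([[c['fx'],0,c['cx']],[0,c['fy'],c['cy']],[0,0,1.]])
q=cv2.undistortPoints(np.stack([us,vs],-1).reshape(-1,1,2).astype(float),K,np.array(c['dist_coeffs'],float)).reshape(400,640,2)
T=np.array(c['pose']);W=(np.dstack([q,np.ones((400,640))])*d[...,None])@T[:3,:3].T+T[:3,3]
np.save('pics/W.npy',W)
s=W[160:265,255:335]
m=(s[...,2]>60)&(d[160:265,255:335]>0)
ys,xs=np.nonzero(m);pts=s[m]
ring=pts[(pts[:,2]>90)&(pts[:,2]<112)]
print('ring mean z',ring[:,2].mean(), ring.min(0),ring.max(0))
hi=m.copy()
for lo,h in((114,150),):
    k=(s[...,2]>lo)
    n,l,st,ce=cv2.connectedComponentsWithStats(k.astype(np.uint8))
    for i in range(1,n): print(st[i],ce[i]+[255,160],s[l==i].mean(0).round(1))
# lens
L=W[170:205,398:432];k=(L[...,2]>12)
n,l,st,ce=cv2.connectedComponentsWithStats(k.astype(np.uint8));print(st,ce+[398,170],[L[l==i].mean(0).round(1) for i in range(1,n)])
(x,y),rad=cv2.minEnclosingCircle(np.argwhere(k)[:,::-1].astype(np.float32)); print(x+398,y+170,rad)
a=cv2.resize(p[180:245,262:322],None,fx=9,fy=9,interpolation=cv2.INTER_CUBIC)
cv2.imwrite('pics/c2.png',a)
base=[at_z('top',250+u/4-.375,165+v/4-.375,12) for u,v in((65,80),(248,60),(292,325),(90,343))];print('base',base)
E
```

```text
ring mean z 102.78591185669836 [438.80388979 140.56032562  94.01395477] [598.4497198  233.24445326 111.84406027]
[41  0  1  1  1] [296. 160.] [ 433.8  106.3 1208.9]
[78  0  1  1  1] [333. 160.] [ 433.8  106.3 1208.9]
[43  6  1  1  1] [298. 166.] [ 433.8  106.3 1208.9]
[67  8  1  1  1] [322. 168.] [ 433.8  106.3 1208.9]
[73 11  1  1  1] [328. 171.] [ 433.8  106.3 1208.9]
[41 15  1  1  1] [296. 175.] [ 433.8  106.3 1208.9]
[60 19  1  1  1] [315. 179.] [ 433.8  106.3 1208.9]
[61 32  1  1  1] [316. 192.] [ 433.8  106.3 1208.9]
[22 34  1  1  1] [277. 194.] [ 433.8  106.3 1208.9]
[49 37  1  1  1] [304. 197.] [ 433.8  106.3 1208.9]
[72 37  1  1  1] [327. 197.] [ 433.8  106.3 1208.9]
[41 38  6  7 29] [298.5862069  200.86206897] [541.3 163.8 129.1]
[ 8 41  1  1  1] [263. 201.] [ 433.8  106.3 1208.9]
[19 41  8  6 30] [277.         203.46666667] [533.6 216.  128.4]
[50 46  1  1  1] [305. 206.] [ 433.8  106.3 1208.9]
[73 54  1  1  1] [328. 214.] [ 433.8  106.3 1208.9]
[ 5 57  1  1  1] [260. 217.] [ 433.8  106.3 1208.9]
[27 57  1  1  1] [282. 217.] [ 433.8  106.3 1208.9]
[71 57  1  1  1] [326. 21
[... 450 characters left out ...]
.3 1208.9]
[ 36 103   1   1   1] [291. 263.] [ 433.8  106.3 1208.9]
[ 77 102   1   1   1] [332. 262.] [ 433.8  106.3 1208.9]
[[  0   0  34  35 732]
 [  4   4  24  24 455]
 [ 19  29   1   1   1]
 [ 33  29   1   1   1]
 [  5  30   1   1   1]] [[415.19945355 187.65300546]
 [413.35824176 185.86813187]
 [417.         199.        ]
 [431.         199.        ]
 [403.         200.        ]] [array([ 599.5, -133.9,   33.1]), array([ 433.8,  106.3, 1208.9]), array([ 433.8,  106.3, 1208.9]), array([ 433.8,  106.3, 1208.9])]
416.643497467041 189.51793670654297 17.205291748046875
base [array([594.6, 259.8,  12. ]), array([611.6, 136.7,  12. ]), array([434.2, 102. ,  12. ]), array([418.2, 236.5,  12. ])]
```

View pics/c2.png

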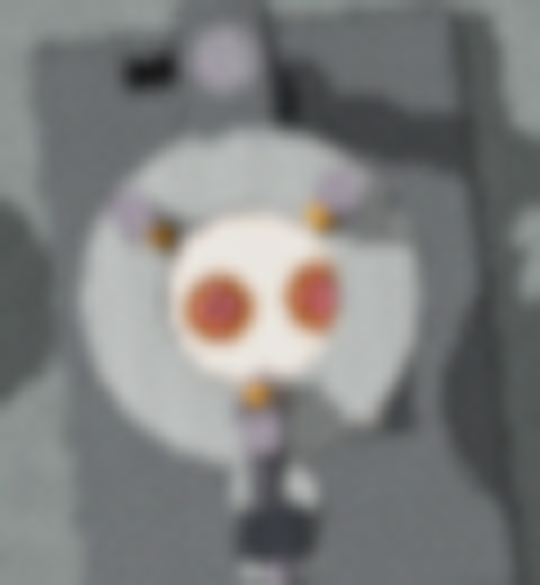

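Fine crop: heads at about (131,211) and (340,188), far rests at (162,236) and (318,216), near rest at (257,393), ring centre at (249,295). I'll fit the stand pose to these.

```bash
python3 - <<'E'
from h import *
from scipy.optimize import least_squares
c5,s5=np.cos(np.radians(50)),np.sin(np.radians(50))
obs=[((131,211),(36.5*c5,36.5*s5),131),((340,188),(36.5*c5,-36.5*s5),131),((162,236),(28.5*c5,28.5*s5),120),((318,216),(28.5*c5,-28.5*s5),120),((257,393),(-28.5,0),120),((249,295),(0,0),102)]
M=np.array([o[1] for o in obs]);P=np.array([at_z('top',262+o[0][0]/9-.44,180+o[0][1]/9-.44,o[2])[:2] for o in obs])
f=lambda q:(M@np.array([[np.cos(q[2]),np.sin(q[2])],[-np.sin(q[2]),np.cos(q[2])]])+q[:2]-P).ravel()
s=least_squares(f,[513,180,0],loss='soft_l1');q=s.x;print(q[:2],np.degrees(q[2]));print(f(q).reshape(-1,2).round(1))
print('lens',at_z('top',413.4,185.9,28),at_z('top',365+197/4-.4,150+146/4-.4,28))
# scene lens and jaw check
print('scene lens proj',proj('scene',[[598,-136,28]]),'stand',proj('scene',[[*q[:2],102]]))
print(proj('scene',[[*(np.array(o[1])@np.array([[np.cos(q[2]),np.sin(q[2])],[-np.sin(q[2]),np.cos(q[2])]])+q[:2]),o[2]] for o in obs]))
E
```

```text
[514.73370162 186.94147842] 7.872187899354518
[[-0.3 -0.1]
 [-0.4  0.6]
 [ 1.   0.7]
 [ 0.4 -0.4]
 [-0.4 -0.1]
 [-0.1 -0.6]]
lens [ 600.2 -135.1   28. ] [ 599.7 -136.3   28. ]
scene lens proj [[231.90597031 231.01342529]] stand [[358.81304631 188.08733656]]
[[372.60777258 182.4329022 ]
 [351.00642721 184.05116774]
 [369.36160647 185.25643504]
 [352.66347954 186.52429818]
 [356.64494846 176.62340929]
 [358.81304631 188.08733656]]
```

```bash
cat >> h.py <<'E'
from scipy.spatial.transform import Rotation as Ro
S=np.array([514.7,186.9]); YAW=7.87; GR=20.; AL=20.
def Rt(beta,yaw=YAW): return Ro.from_euler('z',yaw,degrees=True)*Ro.from_euler('y',beta,degrees=True)*Ro.from_matrix(np.diag([-1.,1,-1]))
def cur():
    s=r.sense(); return np.array(s['tool_pos']),Ro.from_euler('xyz',s['tcp_rot'],degrees=True),s
def delta(p,R):
    p0,R0,s=cur(); sh=R0.inv().apply(np.array(p)-p0); rv=(R0.inv()*R).as_rotvec()
    print('shift',sh.round(1).tolist(),'rot',rv.round(3).tolist()); return sh,rv
def grasp_pose(center,beta,g=None): # TCP for lens mid-centre at given world pt
    R=Rt(beta); return np.array(center)+(GR if g is None else g)*R.apply([0,0,1]),R
def st(x,y,z): # stand frame -> world
    c,s=np.cos(np.radians(YAW)),np.sin(np.radians(YAW)); return np.array([S[0]+c*x-s*y,S[1]+s*x+c*y,z])
E
python3 - <<'E'
from h import *
W=np.load('pics/W.npy');z=W[...,2]; m=(z>60)&(z<1000)
k=W[290:365,135:260];k=k[(k[...,2]>150)&(k[...,2]<1000)];print('brush',k.min(0),k.max(0),np.percentile(k,99,axis=0))
p,R=grasp_pose([600,-136,25],-AL); p2=p-120*R.apply([0,0,1]); print(p2)
delta(p2,R)
p0,_,_=cur();delta(p0+[0,0,130],Ro.from_matrix(np.eye(3))*cur()[1])
delta([450,300,300],R)
E
```

```text
brush [166.57943037 372.21427516 150.12624536] [288.16335624 492.07899718 298.8394314 ] [283.51957461 488.00322579 297.3215334 ]
[ 566.12012441 -140.68314151  118.96926208]
shift [-581.1, -547.3, 112.2] rot [-0.084, -0.343, -0.465]
shift [0.0, -0.2, -130.0] rot [0.0, 0.0, 0.0]
shift [-327.4, -169.1, -69.4] rot [-0.084, -0.343, -0.465]
```

Request:
{"api": "jog_arm", "payload": {"rows": [[[-221,77,-100],[0,0,0]],[[-221,77,-100],[0,0,0]],[[-221,77,-100],[0,0,0]],[[-221,77,-100],[0,0,0]],[[-221,77,-100],[0,0,0]],[[-221,77,-100],[0,0,0]],[[-221,77,-100],[0,0,0]],[[-221,77,-100],[0,0,0]]], "grip": 85, "force": 30}}

```text
time: 0.9
tool_pos: [429.1, 567.7, 330.1]
tcp_rot: [-179.9, -0.1, 161.0]
ft_force: [-1.0, -0.2, -0.9]
finger_gap: 85.2
grip_force: 0.0
```

```bash
python3 - <<'E'
from h import *
p,R=grasp_pose([600,-136,25],-AL); p2=p-120*R.apply([0,0,1]);p2[2]=220
print(cur()[0]);delta(p2,R)
E
```

```text
[429.10087706 567.66119882 330.07866235]
shift [-360.8, -624.7, 110.7] rot [-0.083, -0.344, -0.465]
```

Request:
{"api": "jog_arm", "payload": {"rows": [[[-361,-625,111],[-0.083,-0.344,-0.465]],[[-361,-625,111],[-0.083,-0.344,-0.465]],[[-361,-625,111],[-0.083,-0.344,-0.465]],[[-361,-625,111],[-0.083,-0.344,-0.465]],[[-361,-625,111],[-0.083,-0.344,-0.465]],[[-361,-625,111],[-0.083,-0.344,-0.465]],[[-361,-625,111],[-0.083,-0.344,-0.465]],[[-361,-625,111],[-0.083,-0.344,-0.465]],[[-361,-625,111],[-0.083,-0.344,-0.465]],[[-361,-625,111],[-0.083,-0.344,-0.465]]]}}

```text
time: 1.9
tool_pos: [521.9, 85.0, 254.8]
tcp_rot: [179.9, 20.1, -172.0]
ft_force: [0.8, 0.1, -0.0]
finger_gap: 84.8
grip_force: 0.0
```

```bash
python3 - <<'E'
from h import *
p,R=grasp_pose([600,-136,25],-AL); p2=p-90*R.apply([0,0,1])
print(cur()[2]);delta(p2,R)
E
```

```text
{'time': 1.9, 'joint_pos': array([  2.29592174, -24.63837869, 114.08352722,   2.1389787 ,
        70.54650393, -96.06120708]), 'qd': array([-70.34891496,  -0.93894407,   8.57962421,  25.48208712,
        -6.59749786, -73.90118144]), 'joint_efforts': array([  8.12991142, -32.36140251, -52.63796926,  -0.7267309 ,
        -1.80279717,   2.76155122]), 'tool_pos': array([521.92634961,  85.01530914, 254.81594693]), 'tcp_rot': array([ 179.93843096,   20.11797956, -172.01042222]), 'ft_force': array([ 0.81321799,  0.08330339, -0.00885032]), 'wrist_torque': array([-0.00539424,  0.12982483,  0.00417585]), 'grip_force': 0.0, 'finger_gap': 84.77104617948416}
shift [35.1, -229.8, 161.6] rot [0.002, 0.002, 0.002]
```

Request:
{"api": "jog_arm", "payload": {"rows": [[[0,-200,40],[0,0,0]],[[0,-200,40],[0,0,0]],[[0,-200,40],[0,0,0]],[[0,-200,40],[0,0,0]],[[0,-200,40],[0,0,0]],[[35,-200,150],[0,0,0]],[[35,-200,150],[0,0,0]],[[35,-200,150],[0,0,0]],[[35,-200,150],[0,0,0]]]}}

```text
time: 2.8
tool_pos: [565.5, -106.8, 97.8]
tcp_rot: [179.7, 19.7, -172.1]
ft_force: [0.4, -0.1, 0.0]
finger_gap: 84.6
grip_force: 0.0
```

```bash
python3 - <<'E'
from h import *
p,R=grasp_pose([600,-136,25],-AL)
print(cur()[0]);delta(p,R)
p,d=snap('top','t1'); s,_=snap('scene','s1')
a=cv2.resize(p[140:230,360:470],None,fx=4,fy=4,interpolation=cv2.INTER_CUBIC)
b=cv2.resize(s[190:280,180:270],None,fx=4,fy=4,interpolation=cv2.INTER_CUBIC)
cv2.imwrite('pics/c3.png',np.hstack([a,b]))
E
```

```text
[ 565.50861269 -106.79351531   97.83869645]
shift [-4.0, -34.2, 98.6] rot [0.005, -0.005, 0.0]
```

View pics/c3.png

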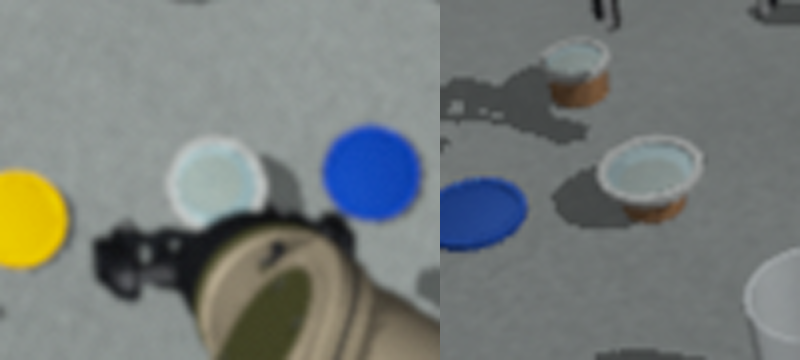

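The close look shows the lens at top px (414,186) and scene px (232.6,232.6), which agrees with (600,-136). Next I centre sideways and go down along the tool axis.

Request:
{"api": "jog_arm", "payload": {"rows": [[[-4,-34,0],[0.005,-0.005,0]],[[-4,-34,0],[0.005,-0.005,0]],[[-4,-34,40],[0.005,-0.005,0]],[[-4,-34,70],[0.005,-0.005,0]],[[-4,-34,85],[0.005,-0.005,0]],[[-4,-34,95],[0.005,-0.005,0]],[[-4,-34,98],[0.005,-0.005,0]],[[-4,-34,98],[0.005,-0.005,0]],[[-4,-34,98],[0.005,-0.005,0]]]}}

```text
time: 3.8
tool_pos: [611.8, -138.9, 13.8]
tcp_rot: [-179.7, 20.5, -172.1]
ft_force: [1.0, 0.1, -1.4]
finger_gap: 84.7
grip_force: 0.0
```

```bash
python3 - <<'E'
from h import *
p,R=grasp_pose([600,-136,25],-AL)
print(cur()[0],cur()[2]['ft_force']);delta(p,R)
E
```

```text
[ 611.77702302 -138.92985215   13.77271276] [ 0.96751957  0.06783712 -1.35388223]
shift [6.8, 4.5, 5.5] rot [-0.005, 0.009, 0.0]
```

Request:
{"api": "jog_arm", "payload": {"rows": [[[7,4.5,5.5],[-0.005,0.009,0]],[[7,4.5,5.5],[-0.005,0.009,0]],[[7,4.5,5.5],[-0.005,0.009,0]]]}}

```text
time: 4.1
tool_pos: [605.2, -134.6, 4.3]
tcp_rot: [179.9, 19.8, -172.2]
ft_force: [-0.6, -0.4, -0.9]
finger_gap: 84.9
grip_force: 0.0
```

Request:
{"api": "jog_arm", "payload": {"rows": [[[0,0,0],[0,0,0]],[[0,0,0],[0,0,0]],[[0,0,0],[0,0,0]],[[0,0,0],[0,0,0]],[[0,0,0],[0,0,0]],[[0,0,0],[0,0,0]]], "grip": 60, "force": 30}}

```text
time: 4.7
tool_pos: [606.0, -135.1, 5.1]
tcp_rot: [180.0, 19.9, -172.1]
ft_force: [-4.4, -0.5, 5.4]
finger_gap: 64.4
grip_force: 32.5
```

```bash
python3 - <<'E'
from h import *
s=cur()[2];print(s['tool_pos'],s['tcp_rot'],s['ft_force'],s['finger_gap'],s['grip_force'])
E
```

```text
[ 605.99394039 -135.06239225    5.08965169] [ 179.98881624   19.89858194 -172.14514432] [-4.41768387 -0.52745492  5.4333877 ] 64.38417050759908 32.503893971443176
```

Request:
{"api": "jog_arm", "payload": {"rows": [[[-2,0,-5],[0,0,0]],[[-7,0,-19],[0,0,0]],[[-17,0,-47],[0,0,0]],[[-31,0,-85],[0,0,0]],[[-45,0,-123],[0,0,0]],[[-58,0,-160],[0,0,0]],[[-68,0,-188],[0,0,0]],[[-68,0,-188],[0,0,0]],[[-68,0,-188],[0,0,0]]]}}

```text
time: 5.6
tool_pos: [606.2, -135.2, 206.3]
tcp_rot: [-179.9, 20.0, -172.1]
ft_force: [0.2, 0.9, -1.2]
finger_gap: 64.4
grip_force: 33.5
```

```bash
python3 - <<'E'
from h import *
s=cur()[2];print(s['tool_pos'],s['tcp_rot'],s['ft_force'],s['finger_gap'],s['grip_force'])
# target: 60 mm above and 25 back of seat, lens level (beta=-20)
p,R=grasp_pose(st(-15,0,123+75),-AL);delta(p,R)
E
```

```text
[ 606.20909118 -135.16292064  206.26512473] [-179.94374382   19.9855401  -172.12284444] [ 0.18804634  0.88419066 -1.15229494] 64.4232380491832 33.51485788822174
shift [60.6, 331.6, 6.4] rot [-0.001, -0.0, 0.0]
```

Request:
{"api": "jog_arm", "payload": {"rows": [[[6,33,0],[0,0,0]],[[14,75,0],[0,0,0]],[[22,120,0],[0,0,0]],[[30,165,0],[0,0,0]],[[38,210,2],[0,0,0]],[[46,255,4],[0,0,0]],[[54,295,6],[0,0,0]],[[60,322,6],[0,0,0]],[[60.6,331.6,6.4],[0,0,0]],[[60.6,331.6,6.4],[0,0,0]]]}}

```text
time: 6.6
tool_pos: [504.9, 186.9, 176.4]
tcp_rot: [180.0, 19.7, -172.0]
ft_force: [0.5, -0.1, -1.2]
finger_gap: 64.3
grip_force: 33.6
```

Request:
{"api": "jog_arm", "payload": {"rows": [[[0,0,0],[0,0,0]],[[0,0,0],[0,0,0]]]}}

```text
time: 6.8
tool_pos: [506.5, 184.8, 177.7]
tcp_rot: [180.0, 19.8, -172.2]
ft_force: [0.9, -0.6, -0.6]
finger_gap: 64.5
grip_force: 33.6
```

```bash
python3 - <<'E'
from h import *
s=cur()[2];print(s['tool_pos'],s['tcp_rot'],s['ft_force'],s['finger_gap'],s['grip_force'])
p,R=grasp_pose(st(-15,0,123+75),-AL);delta(p,R)
t,_=snap('top','t2'); q,_=snap('scene','s2')
a=cv2.resize(t[160:250,250:340],None,fx=4.4,fy=4.4,interpolation=cv2.INTER_CUBIC)
b=cv2.resize(q[110:200,310:400],None,fx=4.4,fy=4.4,interpolation=cv2.INTER_CUBIC)
cv2.imwrite('pics/c4.png',np.hstack([a,b]))
pt=s['tool_pos']-GR*Ro.from_euler('xyz',s['tcp_rot'],degrees=True).apply([0,0,1]);print('lens expected',pt)
an=np.radians(np.arange(0,360,30));ci=np.c_[33*np.cos(an),33*np.sin(an),0*an+3]+pt
print(((proj('scene',ci)-[310,110])*4.4+396*np.array([1,0])).round().tolist())
print(((proj('top',ci)-[250,160])*4.4).round().tolist())
E
```

```text
[506.45201662 184.77706737 177.7328728 ] [ 179.98731731   19.83323714 -172.23195166] [ 0.90973122 -0.58848827 -0.55466343] 64.4616132565184 33.588716983795166
shift [-0.8, 1.0, -1.3] rot [-0.0, -0.003, -0.002]
lens expected [499.72921146 183.85550863 196.54655453]
[[621.0, 211.0], [649.0, 208.0], [668.0, 198.0], [672.0, 184.0], [660.0, 171.0], [637.0, 162.0], [608.0, 159.0], [580.0, 162.0], [561.0, 171.0], [556.0, 184.0], [566.0, 198.0], [590.0, 208.0]]
[[167.0, 182.0], [135.0, 189.0], [111.0, 212.0], [101.0, 244.0], [109.0, 276.0], [131.0, 300.0], [163.0, 310.0], [196.0, 302.0], [220.0, 279.0], [229.0, 247.0], [222.0, 215.0], [199.0, 191.0]]
```

View pics/c4.png

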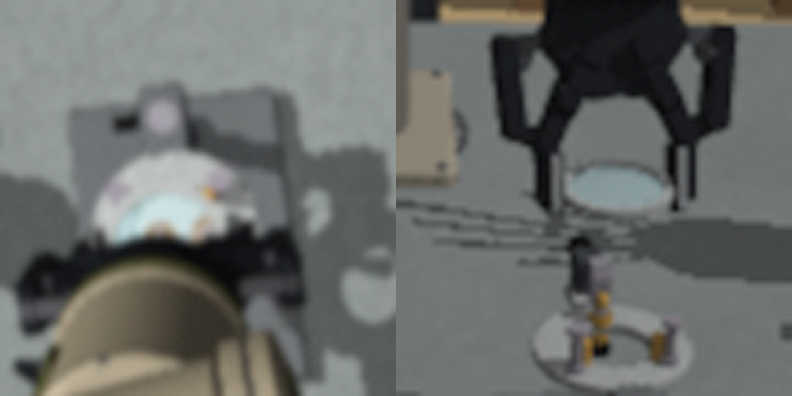

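The crop shows the lens held level, its centre at scene crop (618,187) and well inside the pads, about 10 mm above the tips. It may sit 1–2 mm toward +y of the estimate. I'll work out the tilted approach and check the knob height.

```bash
cat >> h.py <<'E'
O=np.array([-1.1,0,-20.8])
def lens_pose(cx,cy,cz,th):  # underside centre in seat frame, tilt (near rim up)
    R=Rt(th-AL); n=Ro.from_euler('z',YAW,degrees=True).apply(Ro.from_euler('y',th,degrees=True).apply([0,0,1]))
    return st(cx,cy,120+cz)+3*n-R.apply(O),R
def where():
    p,R,s=cur(); c=p+R.apply(O); L=Ro.from_euler('z',-YAW,degrees=True)*R*Rt(-AL,0).inv()
    n=L.apply([0,0,1]); q=Ro.from_euler('z',-YAW,degrees=True).apply(c-[*S,120])-3*n
    print('t',s['time'],'lens C',q.round(2),'tilt',np.degrees(np.arctan2(n[0],n[2])).round(2),'F',Ro.from_euler('z',-YAW,degrees=True).apply(s['ft_force']).round(1),'M',s['wrist_torque'].round(2),'gap',round(s['finger_gap'],1),'g',round(s['grip_force'],1))
E
python3 - <<'E'
from h import *
W=np.load('pics/W.npy')[205:255,280:305].reshape(-1,3);W=W[(W[:,2]>110)&(W[:,2]<300)]
q=Ro.from_euler('z',-YAW,degrees=True).apply(W-[*S,120])
for a in range(-90,-10,6):
    k=q[(q[:,0]>=a)&(q[:,0]<a+6)&(abs(q[:,1])<12)]
    if len(k): print(a,len(k),np.percentile(k[:,2],[10,50,90]).round(1))
where(); delta(*lens_pose(-15,-1,80,0)); delta(*lens_pose(-5,-1,30,22))
E
```

```text
-90 17 [2.  6.1 9.7]
-84 12 [2.6 5.8 9.2]
-78 11 [ 1.2  3.  10. ]
-72 21 [4.7 7.4 9.9]
-66 18 [ 5.   8.7 10.8]
-60 15 [ 2.8  8.4 10.6]
-54 7 [-0.2  2.2  6.5]
-48 13 [ 2.4  5.8 17.9]
-42 13 [15.6 18.4 20. ]
-36 15 [ 2.4 16.5 18.9]
-30 13 [-7.4 -3.6  2.6]
-24 3 [-7.4 -5.6 -5.3]
t 6.9 lens C [-14.37  -0.92  74.96] tilt 0.14 F [-0.7 -0.6 -0.5] M [-0.11  0.21  0.02] gap 63.9 g 33.6
shift [-1.2, -0.1, -5.0] rot [-0.0, -0.002, -0.002]
shift [13.2, -0.1, 44.1] rot [0.0, 0.382, -0.002]
```

Request:
{"api": "jog_arm", "payload": {"rows": [[[3,0,6],[0,0.12,0]],[[7,0,18],[0,0.25,0]],[[11,0,32],[0,0.36,0]],[[13.2,0,42],[0,0.384,0]],[[13.2,0,44],[0,0.384,0]],[[13.2,0,44],[0,0.384,0]],[[13.2,0,44],[0,0.384,0]],[[13.2,0,44],[0,0.384,0]]]}}

```text
time: 7.7
tool_pos: [508.8, 186.5, 133.4]
tcp_rot: [179.9, -2.0, -172.1]
ft_force: [0.1, 0.1, -1.1]
finger_gap: 63.9
grip_force: 33.6
```

```bash
python3 - <<'E'
from h import *
where(); delta(*lens_pose(-5,-1,15,22))
E
```

```text
t 7.7 lens C [-5.17  0.41 31.35] tilt 22.0 F [ 0.1  0.  -1.1] M [-0.02 -0.01  0.  ] gap 63.9 g 33.6
shift [-0.7, -1.4, 16.3] rot [0.001, 0.0, -0.0]
```

Request:
{"api": "jog_arm", "payload": {"rows": [[[-0.7,-0.7,5],[0,0,0]],[[-0.7,-0.7,11],[0,0,0]],[[-0.7,-0.7,15],[0,0,0]],[[-0.7,-0.7,16.3],[0,0,0]],[[-0.7,-0.7,16.3],[0,0,0]],[[-0.7,-0.7,16.3],[0,0,0]],[[-0.7,-0.7,16.3],[0,0,0]]]}}

```text
time: 8.4
tool_pos: [508.8, 185.8, 115.9]
tcp_rot: [180.0, -2.1, -172.1]
ft_force: [-0.3, -1.1, -1.4]
finger_gap: 64.1
grip_force: 33.6
```

```bash
python3 - <<'E'
from h import *
where()
t,_=snap('scene','s3')
b=cv2.resize(t[150:210,325:395],None,fx=10,fy=10,interpolation=cv2.INTER_CUBIC)
cv2.imwrite('pics/c5.png',b)
where()
E
```

```text
t 8.4 lens C [-5.25 -0.26 13.87] tilt 22.14 F [-0.5 -1.1 -1.4] M [0.02 0.02 0.01] gap 64.1 g 33.6
t 8.45 lens C [-5.24 -0.27 13.89] tilt 22.14 F [ 0.2  0.1 -1. ] M [0.01 0.11 0.03] gap 64.4 g 33.6
```

View pics/c5.png

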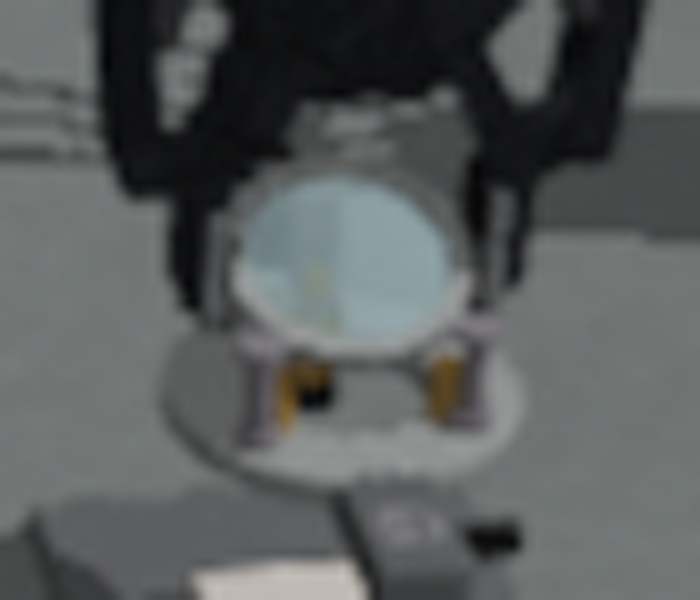

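In this crop the lens spans columns 234–470 (centre 352). The head pillars are at columns 262 and 475 (mid 368). I'll compare with the model to get the sideways error.

```bash
python3 - <<'E'
from h import *
f=lambda P:((proj('scene',P)-[325,150]+.45)*10).round(0)
h=[st(36.5*np.cos(a),36.5*np.sin(a),z) for a in np.radians([50,-50]) for z in (131,115)]
print('heads L top,mid,R top,mid',f(h).tolist())
for y in(-2,-.3,2):
    th=np.radians(22);an=np.radians(np.arange(0,360,5))
    C=[st(-5.2+33*np.cos(a)*np.cos(th)+6*np.sin(th)*k,y+33*np.sin(a),133.9-33*np.cos(a)*np.sin(th)+6*np.cos(th)*k) for a in an for k in(0,1)]
    q=f(C);print(y,'lens cols',q[:,0].min(),q[:,0].max(),'rows',q[:,1].min(),q[:,1].max())
E
```

```text
heads L top,mid,R top,mid [[480.0, 329.0], [475.0, 382.0], [264.0, 345.0], [261.0, 399.0]]
-2 lens cols 211.0 470.0 rows 156.0 374.0
-0.3 lens cols 217.0 476.0 rows 155.0 373.0
2 lens cols 226.0 485.0 rows 155.0 373.0
```

Head pillars match the model within 0.5 px, and the glass centre (345,258) matches the prediction (346,264) within about 1.5 mm. I'll back off slightly, lower below head level, then slide in along the lens plane.

Request:
{"api": "jog_arm", "payload": {"rows": [[[1.4,0,0],[0,0,0]],[[1.4,0,1],[0,0,0]],[[1.4,0,2.2],[0,0,0]],[[1.4,0,3.4],[0,0,0]],[[1.4,0,3.4],[0,0,0]],[[1.4,0,3.4],[0,0,0]]]}}

```text
time: 9.05
tool_pos: [507.2, 185.5, 112.4]
tcp_rot: [180.0, -2.1, -172.1]
ft_force: [0.3, 0.0, -0.3]
finger_gap: 64.2
grip_force: 33.6
```

```bash
python3 - <<'E'
from h import *
where()
E
```

```text
t 9.05 lens C [-6.83 -0.34 10.35] tilt 22.15 F [ 0.3 -0.  -0.3] M [ 0.02 -0.05  0.  ] gap 64.2 g 33.6
```

Request:
{"api": "jog_arm", "payload": {"rows": [[[-0.9,0,0.3],[0,0,0]],[[-1.9,0,0.7],[0,0,0]],[[-1.9,0,0.7],[0,0,0]],[[-1.9,0,0.7],[0,0,0]]]}}

```text
time: 9.45
tool_pos: [509.2, 185.8, 111.7]
tcp_rot: [180.0, -2.1, -172.1]
ft_force: [0.2, -0.3, -0.4]
finger_gap: 64.4
grip_force: 33.6
```

Request:
{"api": "jog_arm", "payload": {"rows": [[[-0.9,0,0.3],[0,0,0]],[[-1.9,0,0.7],[0,0,0]],[[-1.9,0,0.7],[0,0,0]],[[-1.9,0,0.7],[0,0,0]]]}}

```text
time: 9.85
tool_pos: [511.0, 186.1, 110.9]
tcp_rot: [180.0, -2.1, -172.1]
ft_force: [0.6, -0.3, -0.8]
finger_gap: 64.0
grip_force: 33.6
```

```bash
python3 - <<'E'
from h import *
where()
E
```

```text
t 9.85 lens C [-3.01 -0.34  8.88] tilt 22.14 F [ 0.5 -0.4 -0.8] M [-0.    0.01  0.04] gap 64.0 g 33.6
```

Request:
{"api": "jog_arm", "payload": {"rows": [[[0,0,0.5],[0,0,0]],[[0,0,0.5],[0,0,0]]]}}

```text
time: 10.05
tool_pos: [510.9, 186.1, 110.4]
tcp_rot: [180.0, -2.1, -172.1]
ft_force: [-0.1, 0.6, -2.0]
finger_gap: 64.7
grip_force: 33.6
```

Request:
{"api": "jog_arm", "payload": {"rows": [[[0,0,0.5],[0,0,0]],[[0,0,0.5],[0,0,0]]]}}

```text
time: 10.25
tool_pos: [511.0, 186.1, 110.0]
tcp_rot: [180.0, -2.1, -172.1]
ft_force: [-0.4, 0.8, 0.2]
finger_gap: 64.3
grip_force: 33.6
```

Request:
{"api": "jog_arm", "payload": {"rows": [[[0,0,0.5],[0,0,0]],[[0,0,0.5],[0,0,0]]]}}

```text
time: 10.45
tool_pos: [511.1, 186.1, 109.6]
tcp_rot: [180.0, -2.1, -172.1]
ft_force: [0.6, -0.4, 1.0]
finger_gap: 64.5
grip_force: 33.7
```

```bash
python3 - <<'E'
from h import *
where()
E
```

```text
t 10.45 lens C [-2.96 -0.28  7.59] tilt 22.12 F [ 0.5 -0.5  1. ] M [-0.04 -0.    0.03] gap 64.5 g 33.7
```

Request:
{"api": "jog_arm", "payload": {"rows": [[[0,0,0.5],[0,0,0]],[[0,0,0.5],[0,0,0]]]}}

```text
time: 10.65
tool_pos: [511.1, 186.2, 109.2]
tcp_rot: [180.0, -2.1, -172.1]
ft_force: [-0.8, 0.0, 3.5]
finger_gap: 64.5
grip_force: 33.8
```

Request:
{"api": "jog_arm", "payload": {"rows": [[[0,0,0.5],[0,0,0]],[[0,0,0.5],[0,0,0]]]}}

```text
time: 10.85
tool_pos: [511.1, 186.2, 108.7]
tcp_rot: [180.0, -2.1, -172.1]
ft_force: [-1.0, -0.1, 4.8]
finger_gap: 64.4
grip_force: 33.9
```

```bash
python3 - <<'E'
from h import *
where()
E
```

```text
t 10.85 lens C [-2.96 -0.24  6.69] tilt 22.11 F [-1.   0.   4.8] M [0.01 0.12 0.01] gap 64.4 g 33.9
```

Request:
{"api": "jog_arm", "payload": {"rows": [[[0,0,-0.8],[0,0,0]],[[-1,0,-0.4],[0,0,0]],[[-1.9,0,-0.1],[0,0,0]],[[-1.9,0,-0.1],[0,0,0]]]}}

```text
time: 11.25
tool_pos: [512.9, 186.4, 108.4]
tcp_rot: [180.0, -2.1, -172.1]
ft_force: [-0.4, 0.8, 4.0]
finger_gap: 64.1
grip_force: 33.9
```

Request:
{"api": "jog_arm", "payload": {"rows": [[[-0.5,0,0.2],[0,0,0]],[[-0.9,0,0.3],[0,0,0]],[[-0.9,0,0.3],[0,0,0]]]}}

```text
time: 11.55
tool_pos: [513.2, 186.4, 108.1]
tcp_rot: [180.0, -2.2, -172.1]
ft_force: [-3.5, 0.1, 6.1]
finger_gap: 64.4
grip_force: 34.0
```

```bash
python3 - <<'E'
from h import *
where()
E
```

```text
t 11.55 lens C [-0.81 -0.26  6.02] tilt 22.21 F [-3.5  0.5  6.1] M [-0.06  0.52 -0.04] gap 64.4 g 34.0
```

```bash
python3 - <<'E'
from h import *
for th,cz in((18,5.0),(15,4.2),(14,3.9)): delta(*lens_pose(-1.2,-.26,cz,th))
E
```

```text
shift [-1.0, -0.0, 1.0] rot [0.001, -0.073, -0.0]
shift [-1.9, -0.0, 1.7] rot [0.001, -0.126, -0.0]
shift [-2.3, -0.0, 2.0] rot [0.001, -0.143, -0.0]
```

Request:
{"api": "jog_arm", "payload": {"rows": [[[-0.3,0,0.3],[0,-0.036,0]],[[-0.5,0,0.5],[0,-0.073,0]],[[-1.0,0,0.8],[0,-0.1,0]],[[-1.3,0,1.1],[0,-0.126,0]],[[-1.3,0,1.1],[0,-0.126,0]],[[-1.3,0,1.1],[0,-0.126,0]]]}}

```text
time: 12.15
tool_pos: [514.6, 186.5, 106.9]
tcp_rot: [180.0, 5.0, -172.1]
ft_force: [-0.0, -0.6, -0.1]
finger_gap: 64.6
grip_force: 33.7
```

```bash
python3 - <<'E'
from h import *
where()
E
```

```text
t 12.15 lens C [-1.63 -0.38  4.83] tilt 14.96 F [-0.1 -0.6 -0.1] M [ 0.06  0.04 -0.03] gap 64.6 g 33.7
```

Request:
{"api": "jog_arm", "payload": {"rows": [[[-0.6,0,0.5],[0,0,0]],[[-1.1,0,0.9],[0,0,0]],[[-1.1,0,0.9],[0,0,0]]]}}

```text
time: 12.45
tool_pos: [515.5, 186.7, 105.9]
tcp_rot: [180.0, 5.0, -172.1]
ft_force: [-4.9, 0.3, 3.8]
finger_gap: 64.5
grip_force: 34.0
```

```bash
python3 - <<'E'
from h import *
where()
E
```

```text
t 12.45 lens C [-0.73 -0.27  3.81] tilt 15.04 F [-4.8  1.   3.8] M [-0.11  0.71 -0.05] gap 64.5 g 34.0
```

Request:
{"api": "jog_arm", "payload": {"rows": [[[0,0,0],[0,0,0]],[[0,0,0],[0,0,0]],[[0,0,0],[0,0,0]],[[0,0,0],[0,0,0]]], "grip": 76}}

```text
time: 12.85
tool_pos: [516.2, 186.8, 106.1]
tcp_rot: [180.0, 5.1, -172.1]
ft_force: [0.1, 0.4, -0.1]
finger_gap: 75.6
grip_force: 0.0
```

```bash
python3 - <<'E'
from h import *
where()
t,_=snap('scene','s4');tt,_=snap('top','t4')
b=cv2.resize(t[145:205,325:395],None,fx=7,fy=8,interpolation=cv2.INTER_CUBIC)
a=cv2.resize(tt[190:230,272:312],None,fx=7,fy=12,interpolation=cv2.INTER_CUBIC)
cv2.imwrite('pics/c6.png',np.hstack([b,a]))
E
```

```text
t 12.85 lens C [-0.07 -0.34  4.05] tilt 14.92 F [ 0.2  0.4 -0.1] M [0.02 0.06 0.04] gap 75.6 g 0.0
```

View pics/c6.png

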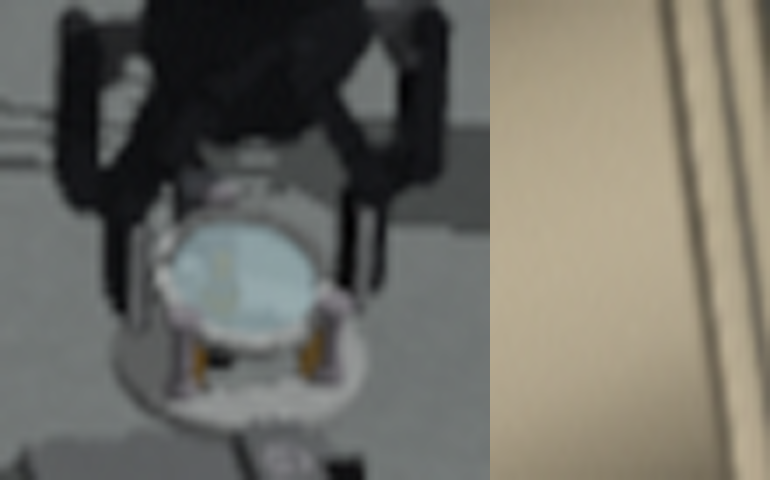

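The crop shows the lens still tilted, with its far rim under both heads (crop (183,312) and (333,300)) and the fingers clear. I'll retract, shut the fingers and press the near rim.

Request:
{"api": "jog_arm", "payload": {"rows": [[[0,0,-10],[0,0,0]],[[0,0,-30],[0,0,0]],[[0,0,-60],[0,0,0]],[[0,0,-80],[0,0,0]],[[0,0,-80],[0,0,0]],[[0,0,-80],[0,0,0]]]}}

```text
time: 13.55
tool_pos: [509.4, 185.9, 186.7]
tcp_rot: [180.0, 5.2, -172.1]
ft_force: [-0.7, -0.6, 0.2]
finger_gap: 76.1
grip_force: 0.0
```

Request:
{"api": "jog_arm", "payload": {"rows": [[[0,0,0],[0,0,0]],[[0,0,0],[0,0,0]],[[0,0,0],[0,0,0]],[[0,0,0],[0,0,0]],[[0,0,0],[0,0,0]],[[0,0,0],[0,0,0]],[[0,0,0],[0,0,0]],[[0,0,0],[0,0,0]]], "grip": 0}}

```text
time: 14.35
tool_pos: [509.1, 185.8, 185.9]
tcp_rot: [180.0, 5.1, -172.1]
ft_force: [0.6, -0.5, 0.5]
finger_gap: 0.1
grip_force: 0.0
```

```bash
cat >> h.py <<'E'
def press_pose(x,y,z,beta=-8.):  # near tip corner in seat frame
    R=Rt(beta); return st(x,y,120+z)-R.apply([11,0,0]),R
def tip():
    p,R,s=cur(); q=Ro.from_euler('z',-YAW,degrees=True).apply(p+R.apply([11,0,0])-[*S,120]); print('tip',q.round(2),'F',Ro.from_euler('z',-YAW,degrees=True).apply(s['ft_force']).round(1),'gap',s['finger_gap'].round(1),'t',s['time'])
E
python3 - <<'E'
from h import *
tip(); delta(*press_pose(-29.5,-.3,30))
t,_=snap('scene','s5')
b=cv2.resize(t[140:205,325:395],None,fx=9,fy=9,interpolation=cv2.INTER_CUBIC);cv2.imwrite('pics/c7.png',b)
E
```

```text
Traceback (most recent call last):
  File "h.py", line 40, in tip
    p,R,s=cur(); q=Ro.from_euler('z',-YAW,degrees=True).apply(p+R.apply([11,0,0])-[*S,120]); print('tip',q.round(2),'F',Ro.from_euler('z',-YAW,degrees=True).apply(s['ft_force']).round(1),'gap',s['finger_gap'].round(1),'t',s['time'])
                                                                                                                                                                                                 ^^^^^^^^^^^^^^^^^^^^^
AttributeError: 'float' object has no attribute 'round'
```

```bash
sed -i "s/s\['finger_gap'\].round(1)/s['finger_gap']/" h.py
python3 - <<'E'
from h import *
tip(); delta(*press_pose(-29.5,-.3,30))
E
```

```text
tip [-16.67  -0.33  64.94] F [ 0.6 -0.6  0.5] gap 0.12475071105063235 t 14.35
shift [15.9, 0.0, 33.1] rot [0.001, -0.051, -0.0]
```

Request:
{"api": "jog_arm", "payload": {"rows": [[[8,0,2],[0,-0.025,0]],[[15.9,0,10],[0,-0.051,0]],[[15.9,0,22],[0,-0.051,0]],[[15.9,0,30],[0,-0.051,0]],[[15.9,0,33],[0,-0.051,0]],[[15.9,0,33],[0,-0.051,0]],[[15.9,0,33],[0,-0.051,0]]]}}

```text
time: 15.05
tool_pos: [496.7, 184.1, 151.8]
tcp_rot: [180.0, 8.0, -172.2]
ft_force: [0.2, 0.1, 0.2]
finger_gap: -0.1
grip_force: 0.0
```

```bash
python3 - <<'E'
from h import *
tip(); delta(*press_pose(-29.5,-.3,22)); delta(*press_pose(-29.5,-.3,0))
E
```

```text
tip [-29.14  -0.34  30.25] F [0.2 0.1 0.2] gap -0.07268964004045518 t 15.05
shift [1.5, 0.0, 8.1] rot [0.001, -0.0, -0.0]
shift [4.6, 0.0, 29.9] rot [0.001, -0.0, -0.0]
```

Request:
{"api": "jog_arm", "payload": {"rows": [[[0.6,0,3],[0,0,0]],[[1.1,0,6],[0,0,0]],[[1.3,0,7],[0,0,0]],[[1.3,0,7],[0,0,0]]]}}

```text
time: 15.45
tool_pos: [495.8, 183.9, 144.2]
tcp_rot: [180.0, 8.0, -172.1]
ft_force: [-0.8, 0.5, -0.3]
finger_gap: -0.2
grip_force: 0.0
```

Request:
{"api": "jog_arm", "payload": {"rows": [[[0.1,0,1],[0,0,0]],[[0.3,0,2],[0,0,0]],[[0.3,0,2],[0,0,0]]]}}

```text
time: 15.75
tool_pos: [495.8, 184.0, 142.3]
tcp_rot: [180.0, 8.0, -172.1]
ft_force: [0.2, 0.1, -0.2]
finger_gap: 0.4
grip_force: 0.0
```

Request:
{"api": "jog_arm", "payload": {"rows": [[[0.1,0,1],[0,0,0]],[[0.3,0,2],[0,0,0]],[[0.3,0,2],[0,0,0]]]}}

```text
time: 16.05
tool_pos: [495.8, 183.9, 140.2]
tcp_rot: [180.0, 8.0, -172.1]
ft_force: [1.0, -0.1, -0.2]
finger_gap: 0.1
grip_force: 0.0
```

```bash
python3 - <<'E'
from h import *
tip()
E
```

```text
tip [-30.03  -0.34  18.68] F [ 1.  -0.2 -0.2] gap 0.06319091163175719 t 16.05
```

Request:
{"api": "jog_arm", "payload": {"rows": [[[-0.4,0,0.5],[0,0,0]],[[-0.4,0,1],[0,0,0]],[[-0.4,0,1],[0,0,0]]]}}

```text
time: 16.35
tool_pos: [496.4, 184.1, 139.4]
tcp_rot: [180.0, 8.0, -172.1]
ft_force: [0.4, -0.5, 0.1]
finger_gap: 0.2
grip_force: 0.0
```

Request:
{"api": "jog_arm", "payload": {"rows": [[[0.1,0,0.5],[0,0,0]],[[0.1,0,1],[0,0,0]],[[0.1,0,1],[0,0,0]]]}}

```text
time: 16.65
tool_pos: [496.4, 184.0, 138.4]
tcp_rot: [180.0, 8.0, -172.1]
ft_force: [0.7, 0.5, 0.8]
finger_gap: 0.0
grip_force: 0.0
```

Request:
{"api": "jog_arm", "payload": {"rows": [[[0.1,0,0.5],[0,0,0]],[[0.1,0,1],[0,0,0]],[[0.1,0,1],[0,0,0]]]}}

```text
time: 16.95
tool_pos: [496.5, 184.0, 137.4]
tcp_rot: [180.0, 8.0, -172.1]
ft_force: [0.1, -0.4, 0.3]
finger_gap: 0.3
grip_force: 0.0
```

Request:
{"api": "jog_arm", "payload": {"rows": [[[0.1,0,0.5],[0,0,0]],[[0.1,0,1],[0,0,0]],[[0.1,0,1],[0,0,0]]]}}

```text
time: 17.25
tool_pos: [496.6, 184.1, 136.6]
tcp_rot: [180.0, 8.0, -172.1]
ft_force: [0.1, 0.2, 2.1]
finger_gap: 0.2
grip_force: 0.7
```

```bash
python3 - <<'E'
from h import *
tip()
E
```

```text
tip [-29.21  -0.27  15.06] F [0.2 0.2 2.1] gap 0.19397571773187833 t 17.25
```

Request:
{"api": "jog_arm", "payload": {"rows": [[[0.1,0,0.5],[0,0,0]],[[0.1,0,1],[0,0,0]]]}}

```text
time: 17.45
tool_pos: [496.7, 184.2, 135.8]
tcp_rot: [180.0, 8.0, -172.1]
ft_force: [-2.0, 0.1, 3.4]
finger_gap: -0.3
grip_force: 1.7
```

Request:
{"api": "jog_arm", "payload": {"rows": [[[0.1,0,0.5],[0,0,0]],[[0.1,0,1],[0,0,0]]]}}

```text
time: 17.65
tool_pos: [496.6, 184.2, 134.6]
tcp_rot: [180.0, 8.0, -172.1]
ft_force: [-2.6, -0.5, 6.1]
finger_gap: 0.0
grip_force: 2.5
```

Request:
{"api": "jog_arm", "payload": {"rows": [[[0.1,0,0.5],[0,0,0]],[[0.1,0,1],[0,0,0]]]}}

```text
time: 17.85
tool_pos: [496.8, 184.2, 134.0]
tcp_rot: [180.0, 8.0, -172.1]
ft_force: [-5.2, -0.9, 10.0]
finger_gap: 0.1
grip_force: 4.4
```

```bash
python3 - <<'E'
from h import *
tip()
E
```

```text
tip [-29.04  -0.2   12.43] F [-5.3 -0.1 10. ] gap 0.0833487335335184 t 17.85
```

Request:
{"api": "jog_arm", "payload": {"rows": [[[0.1,0,0.3],[0,0,0]],[[0.1,0,0.3],[0,0,0]]]}}

```text
time: 18.05
tool_pos: [496.5, 184.0, 132.7]
tcp_rot: [180.0, 8.0, -172.1]
ft_force: [-0.3, -0.6, 0.5]
finger_gap: 0.0
grip_force: 0.0
```

```bash
python3 - <<'E'
from h import *
tip()
E
```

```text
tip [-29.36  -0.41  11.15] F [-0.4 -0.5  0.5] gap 0.03896575373459627 t 18.05
```

The rim snapped past the jaw lip and the force fell to zero. Next I follow down gently to feel for the near rest.

Request:
{"api": "jog_arm", "payload": {"rows": [[[0.1,0,0.4],[0,0,0]],[[0.1,0,0.8],[0,0,0]]]}}

```text
time: 18.25
tool_pos: [496.5, 184.0, 132.0]
tcp_rot: [180.0, 8.0, -172.2]
ft_force: [-0.4, -0.1, -0.0]
finger_gap: 0.0
grip_force: 0.0
```

Request:
{"api": "jog_arm", "payload": {"rows": [[[0.1,0,0.4],[0,0,0]],[[0.1,0,0.8],[0,0,0]]]}}

```text
time: 18.45
tool_pos: [496.6, 184.1, 131.4]
tcp_rot: [180.0, 8.0, -172.1]
ft_force: [-0.1, 0.0, 0.3]
finger_gap: 0.1
grip_force: 0.0
```

```bash
python3 - <<'E'
from h import *
tip()
E
```

```text
tip [-29.19  -0.33   9.88] F [-0.1  0.   0.3] gap 0.05817748557488876 t 18.45
```

Request:
{"api": "jog_arm", "payload": {"rows": [[[0.1,0,0.4],[0,0,0]],[[0.1,0,0.8],[0,0,0]]]}}

```text
time: 18.65
tool_pos: [496.7, 184.1, 130.9]
tcp_rot: [180.0, 8.0, -172.1]
ft_force: [-0.6, -1.0, 1.4]
finger_gap: -0.2
grip_force: 0.8
```

Request:
{"api": "jog_arm", "payload": {"rows": [[[0.1,0,0.4],[0,0,0]],[[0.1,0,0.8],[0,0,0]]]}}

```text
time: 18.85
tool_pos: [496.6, 184.1, 130.0]
tcp_rot: [180.0, 8.0, -172.1]
ft_force: [-1.3, -1.0, 1.8]
finger_gap: 0.1
grip_force: 0.9
```

```bash
python3 - <<'E'
from h import *
tip()
E
```

```text
tip [-29.17  -0.31   8.45] F [-1.4 -0.8  1.8] gap 0.13124888286592956 t 18.85
```

Request:
{"api": "jog_arm", "payload": {"rows": [[[0.1,0,0.6],[0,0,0]],[[0.1,0,0.6],[0,0,0]]]}}

```text
time: 19.05
tool_pos: [496.6, 184.1, 129.2]
tcp_rot: [180.0, 8.0, -172.1]
ft_force: [-1.7, 0.1, 1.7]
finger_gap: 0.2
grip_force: 0.6
```

Request:
{"api": "jog_arm", "payload": {"rows": [[[0.1,0,0.6],[0,0,0]],[[0.1,0,0.6],[0,0,0]]]}}

```text
time: 19.25
tool_pos: [496.6, 184.1, 128.6]
tcp_rot: [180.0, 8.0, -172.1]
ft_force: [-0.8, -0.7, 1.3]
finger_gap: -0.0
grip_force: 0.6
```

```bash
python3 - <<'E'
from h import *
tip()
E
```

```text
tip [-29.18  -0.29   7.11] F [-0.9 -0.6  1.3] gap -0.013146373677117126 t 19.25
```

Request:
{"api": "jog_arm", "payload": {"rows": [[[0.1,0,0.6],[0,0,0]],[[0.1,0,0.6],[0,0,0]]]}}

```text
time: 19.45
tool_pos: [496.6, 184.1, 128.1]
tcp_rot: [180.0, 8.0, -172.1]
ft_force: [-1.4, 0.1, 1.4]
finger_gap: -0.4
grip_force: 0.8
```

Request:
{"api": "jog_arm", "payload": {"rows": [[[0.1,0,0.6],[0,0,0]],[[0.1,0,0.6],[0,0,0]]]}}

```text
time: 19.65
tool_pos: [496.7, 184.1, 127.7]
tcp_rot: [180.0, 8.0, -172.1]
ft_force: [-3.4, -0.0, 4.0]
finger_gap: -0.2
grip_force: 2.1
```

```bash
python3 - <<'E'
from h import *
tip()
E
```

```text
tip [-29.13  -0.29   6.21] F [-3.4  0.4  4. ] gap -0.20156016051333372 t 19.65
```

Force is starting to rise. A small further step will tell whether it is the rest.

Request:
{"api": "jog_arm", "payload": {"rows": [[[0,0,0.3],[0,0,0]],[[0,0,0.3],[0,0,0]]]}}

```text
time: 19.85
tool_pos: [496.7, 184.1, 127.6]
tcp_rot: [180.0, 8.0, -172.1]
ft_force: [-3.6, -1.5, 6.5]
finger_gap: -0.1
grip_force: 3.1
```

```bash
python3 - <<'E'
from h import *
tip()
E
```

```text
tip [-29.13  -0.27   6.05] F [-3.8 -1.   6.5] gap -0.14432259079807394 t 19.85
```

Request:
{"api": "jog_arm", "payload": {"rows": [[[0,0,0.2],[0,0,0]],[[0,0,0.2],[0,0,0]]]}}

```text
time: 20.05
tool_pos: [496.7, 184.2, 127.5]
tcp_rot: [180.0, 8.0, -172.1]
ft_force: [-4.8, 0.3, 6.8]
finger_gap: 0.0
grip_force: 3.6
```

```bash
python3 - <<'E'
from h import *
tip()
E
```

```text
tip [-29.09  -0.22   6.  ] F [-4.7  1.   6.8] gap 0.029409790968263544 t 20.05
```

That is solid contact: the tip barely moved with 7 N on it. I'll retract and look.

Request:
{"api": "jog_arm", "payload": {"rows": [[[-0.2,0,-1.5],[0,0,0]],[[-1,0,-6],[0,0,0]],[[-4,0,-25],[0,0,0]],[[-9,0,-65],[0,0,0]],[[-15,0,-110],[0,0,0]],[[0,0,-140],[0,0,0]],[[30,0,-150],[0,0,0]],[[80,0,-160],[0,0,0]],[[110,0,-160],[0,0,0]],[[110,0,-160],[0,0,0]]]}}

```text
time: 21.05
tool_pos: [364.4, 166.0, 270.2]
tcp_rot: [179.9, 8.1, -172.1]
ft_force: [0.9, -0.3, 0.2]
finger_gap: 0.1
grip_force: 0.0
```

Request:
{"api": "jog_arm", "payload": {"rows": [[[0,0,0],[0,0,0]],[[0,0,0],[0,0,0]]]}}

```text
time: 21.25
tool_pos: [367.4, 166.1, 270.4]
tcp_rot: [180.0, 8.0, -172.2]
ft_force: [-0.1, -0.2, 0.6]
finger_gap: 0.2
grip_force: 0.0
```

```bash
python3 - <<'E'
from h import *
t,_=snap('scene','s6');tt,_=snap('top','t6')
b=cv2.resize(t[150:210,330:390],None,fx=6.6,fy=8,interpolation=cv2.INTER_CUBIC)
a=cv2.resize(tt[185:245,262:322],None,fx=6.6,fy=8,interpolation=cv2.INTER_CUBIC)
cv2.imwrite('pics/c8.png',np.hstack([b,a]))
# plane of lens from depth, both cameras
for n,(uc,vc),im in(('scene',proj('scene',[st(0,0,126)])[0],None),('top',proj('top',[st(0,0,126)])[0],None)):
    d=np.load(f"pics/{'s6' if n=='scene' else 't6'}_d.npy");P=[]
    for v in range(int(vc)-14,int(vc)+15):
        for u in range(int(uc)-14,int(uc)+15):
            if d[v,u]>0:
                q=Ro.from_euler('z',-YAW,degrees=True).apply(at_d(n,u+0.,v+0.,d[v,u])-[*S,120])
                if np.hypot(q[0],q[1])<30 and -6<q[2]<18:P.append(q)
    P=np.array(P);A=np.c_[P[:,:2],np.ones(len(P))];c=np.linalg.lstsq(A,P[:,2],rcond=None)[0]
    print(n,len(P),'slopes deg',np.degrees(np.arctan(c[:2])).round(2),'z0',c[2].round(2),'res',np.std(A@c-P[:,2]).round(2))
E
```

```text
scene 238 slopes deg [-2.3   0.54] z0 5.56 res 1.79
top 473 slopes deg [-1.91 -0.63] z0 5.99 res 2.12
```

View pics/c8.png

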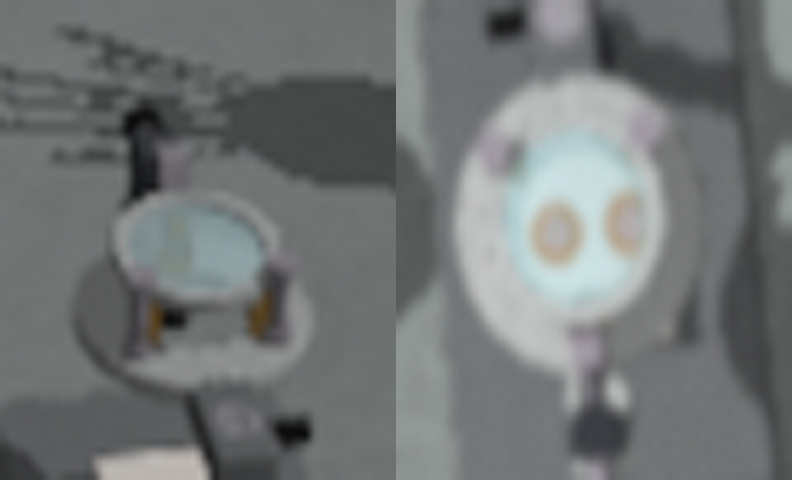

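The lens is under both heads (crop (497,155) and (645,128)) and behind the jaw at (585,345). Depth shows it level sideways and about 2° nose-down, with its top at seat +6 mm. That agrees with where I felt the near rest, about 1–1.5 mm above seat level. Nothing is touching it, so I'm handing in.

```bash
python3 -c "
from bench import r
print(r.hand_in())"
```

```text
the job is handed in; nothing more can be done
None
```

The larger lens is in the holder and the job is handed in: its far rim is under both headed pins, and its near rim went past the jaw with about 10 N and down onto the near rest with about 7 N. The arm is clear and nothing else was touched; I judged it seated by feel and camera depth, without a rock test.

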